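Free and peel the top parts tray off a clinging stack and hold it up over the cork pad

ROBOT

A 6-joint arm with a two-finger parallel gripper is mounted at the origin on the work surface. World frame = base frame: x ahead of the robot, y to its left, z up, the work surface at z = 0. Lengths are in mm, angles in rad, forces in N, time in s.
With the tool pointing down it reaches from about 325 to 750 mm from the base axis. Payload 7.6 kg.
Tool frame: the origin (TCP) lies midway between the tips of the shut fingers; the grasp point (between the pads) lies 19 mm behind it; z points along the fingers, y is the direction in which the jaws open and shut (so a half turn about z gives the same grasp; the last joint's range is limited). The gripper opens to 85 mm and grips with 20 to 120 N. Pads are 22 mm wide; open, the fingers measure 114 mm over their backs; the gripper's body (76 mm by 85 mm) begins 54 mm behind the grasp point. The pads swing forward as they close: fully open they stand 13 mm farther back than shut.
Start: joints at [-1.367, 0.052, 1.401, -0, 1.689, -0.07], TCP at [141.98, -505.458, 231.323] pointing down, gripper open.
Joint ranges: [-2.9, 2.9], [-0.91, 2.17], [0.12, 2.37], [-1.06, 4.2], [0.26, 2.73], [-2.93, 2.93]. Speed limits (rad/s): [2.57, 2.57, 3.01, 3.14, 3.14, 3.14].

INTERFACE

Orientations are given as a rotation vector (axis times angle).
In Python, from bench import ctrl gives the robot as it stands.
- The arm moves only by the tool jog_arm, never from a script. Its arguments are lists of equal length, an entry for each row: "linear": the shift along the tool's x, y, z in m, a list of three; "turn": the turn, a rotation vector about the tool's x, y, z in rad, a list of three; "fingers": the opening in per cent of the stroke, from 0 (shut) to 100 (fully open). A call has 1 to 12 rows; each row shifts and turns the commanded pose from where the row before left it, along the tool's axes as they then stand; what a row does not reach is not made up. A row lasts 1/10 s, in which the tool goes at most 50 mm and 8.59 degrees, less where a joint would pass 70% of its speed; a pose out of reach is approached as far as the arm can. A call is refused whole if a number of a shift passes 0.05 or a number of a turn 0.15, either way. A call with a gripper value outside its range is refused whole. The fingers move at their own pace and stop on an object; the grip force is fixed at half the most. Time passes only in rows, so rows that do not move let the fingers close. It gives the time, the measured TCP pose, the force and the opening at its end, in the units of the state.
- ctrl.state(): the state, without advancing time (a new reading comes with each control period).
- ctrl.get_image(name): name is "scene" or "top" or "wrist"; returns a dict with "img" (400x640x3 uint8, red, green, blue), "fx", "fy", "cx", "cy" (pixels), "world_to_cam" (4x4, takes a point from world to camera coordinates). Camera axes: x right, y up, looking along -z (the intrinsics and any distortion apply to the point x, -y, -z); pixel columns grow to the right and rows downward; lengths in mm; the calibration is good to about 2 mm. A picture is of the moment at which its call begins. There is no depth.
- ctrl.sign_off(): hands the job in, once; it reports no verdict.
The state is a dict: "time_s": time; "joint_positions": joint angles; "dq": joint speeds; "joint_torque": joint torques, N m; "tcp_pos": TCP position; "eef_rot": TCP orientation; "ft_force": force on the tool from outside, world axes, zero at the start; "wrist_torque": the same for the moment, N m; "width": finger opening in mm.
Only numpy, scipy, OpenCV 4.12 (cv2) and the standard library are available. Lean on these libraries where they do the work, as an engineer would, in place of code of your own. Each camera call takes 0.05 s, during which the arm holds its last target.

TASK

Take the wooden-handled blade from its stand, push it down into the slot of the brass latch beside the tray stack until its handle sits on the slot's mouth, so that the keeper swings clear of the trays, and leave it there. Then grip the top tray by the upright lug on its corner and peel it off the clinging stack: tilt the lug corner up about 2 cm while the opposite corner still rests on the stack, then lift it away without dragging or lifting the trays below. Finish holding it in the gripper, level and still, over the middle of the round cork pad with its underside about 10 cm above the pad, and leave the other things on the shelf where they are.

Things in the scene. Friction and masses are not known exactly. Their poses are not given: they have to be found in the camera images.
- nest: Dark steel base plate, 124 x 196 x 8 mm, fixed, that holds the tray stack. Origin: underside, below the stack's centre; z up. The stack's long side lies along its y; low rails (top 25 mm above the shelf) keep the stack within 2 mm. The brass latch housing (34 mm in x, 15 mm in y, top 46 mm above the shelf) stands on its +y side.
- slot_mouth (a point): Centre of the slot's mouth on top of the brass latch housing, 46 mm above the shelf; axes as the nest. The vertical slot is 22 mm in x, 7 mm in y. A blade pushed down it first meets the keeper's tail about 16 mm below the mouth; pushing on takes about 6 to 10 N until the blade's handle rests on the mouth (32 mm deep).
- keeper (a joint): Brass keeper between slot and stack: its nose overhangs the middle of the +y edge of the top tray's flange by 5 mm. Value in rad: 0 nose over the tray, about 0.55 with the blade fully home (from 0.4 the nose is clear of the tray). Stiff pivot, it stays where it is left.
- blade: Flat gauge blade in a wooden handle, 70 g, upright in its stand at the start. Origin: middle of the blade's bottom end; z up. Steel blade 18 mm (x) x 3 mm (y) x 32 mm long, then the handle 30 mm (x) x 14 mm (y), from z = 32 to 76 mm. Grip across the 14 mm, along its y. It fits the slot with its x along the nest's x, either way round.
- blade_stand: Dark wood block 56 x 44 x 38 mm high, fixed, with a 22 x 7 mm slot, 34 mm deep, in which the blade stands (axes alike); the blade's handle rests on the block's top. Origin: centre of the underside.
- top_tray: Top aluminium tray of the nested stack, about 120 g. Origin: centre of its pan's underside; z up; axes along the nest's. Flange 86 mm (x) x 110 mm (y) from z = 11 to 14 mm; the pan below is 59 x 83 mm. Four sprung rubber pads in the tray below press on the pan's long sides (about 1 N drag each until it is 10 mm out), so a jerk or sideways pull drags the lower trays along.
- lug (a point): Middle of the upright lug on the top tray's -x +y corner: 10 mm thick, 26 mm wide, 24 mm high, from the flange's upper side (12 mm below this point) to 12 mm above this point. At tray point (-30, 42, 26) mm. Thickness direction is horizontal at 135 degrees from the tray's +x towards its +y (along the diagonal of the corner): grip it along that, from above.
- lug_corner (a point): Underside of the flange at the lug's corner, tray point (-43, 55, 11) mm.
- far_corner (a point): Underside of the flange at the opposite corner, tray point (43, -55, 11) mm; it must still rest while the lug corner is first raised.
- lower_trays: The rest of the stack, two trays as one 600 g piece, flange 86 x 110 mm, top 20 mm above its origin (centre of its underside); loose between the rails of the nest; must stay down.
- pad_top (a point): Centre of the upper side of the round cork pad, 110 mm across, 6 mm thick, fixed on the shelf.
- rose_disc: Bystander: white porcelain compass rose disc, 72 mm across, 6 mm thick, lying flat; origin under its centre.
- damping_cup: Bystander: open copper cup, 60 mm across, 45 mm high; origin under its centre.
- sight_vane: Bystander: upright steel sight vane, foot 45 x 28 mm, 88 mm high; origin under its foot.
- bowl_cover: Bystander: frosted glass domed cover with a knob, 120 mm across, 75 mm high; origin under its centre.
- jar: Bystander: small amber glass jar with a brass cap, 48 mm across, 55 mm high; origin under its centre.
- driver: Bystander: screwdriver, 150 mm long, lying flat.

How it is judged:
By the outcome, as a careful person would: the job done as asked, in the order asked, and still so for the second after the job is handed in, while the arm keeps its last pose, push and grip.
It also fails if it takes over 54 s, if anything falls off the work surface, if the arm or the gripper's body presses on something with over 40 N, if the wrist force passes 120 N, or if a joint passes its speed limit or range.

## Working session

There is one attempt and no reset: what is moved stays moved. The work goes in short steps, Python scripts to look and compute and a tool call to move; the robot and the scene stay as the last step left them, time stands still between calls to the robot, and variables do not carry over. Pictures are saved under pics/ and viewed, and the job is handed in when it is done.

Besides the shell and the picture viewer there is one more tool, called after "Call:" by a JSON object that holds its "api" and its "payload", one argument or row to a line. jog_arm: Moves the arm, as the interface text tells. Its arguments: {"type":"object","properties":{"linear":{"type":"array","items":{"type":"array","items":{"type":"number"}}},"turn":{"type":"array","items":{"type":"array","items":{"type":"number"}}},"fingers":{"type":"array","items":{"type":"number"}}},"required":["linear","turn","fingers"]}

```bash
ls; mkdir -p pics; cat > h.py <<'E'
import numpy as np,cv2
from bench import ctrl
from scipy.spatial.transform import Rotation as R
np.set_printoptions(precision=4,suppress=True)
def grab(n,tag):
    d=ctrl.get_image(n); cv2.imwrite(f'pics/{tag}.png',d['img'][:,:,::-1]); np.savez(f'pics/{tag}.npz',**d); return d
def load(tag): return dict(np.load(f'pics/{tag}.npz',allow_pickle=True))
def ray(d,u,v):
    T=np.array(d['world_to_cam']); Ri=T[:3,:3].T; o=-Ri@T[:3,3]
    c=np.array([(u-d['cx'])/d['fx'],-(v-d['cy'])/d['fy'],-1.]); r=Ri@c; return o,r/np.linalg.norm(r)
def onz(d,u,v,z):
    o,r=ray(d,u,v); return o+r*(z-o[2])/r[2]
def tri(*a):
    A=np.zeros((3,3));b=np.zeros(3);L=[]
    for d,u,v in a:
        o,r=ray(d,u,v);P=np.eye(3)-np.outer(r,r);A+=P;b+=P@o;L.append((o,r))
    p=np.linalg.solve(A,b); return p,[np.linalg.norm(np.cross(p-o,r)) for o,r in L]
def proj(d,p):
    T=np.array(d['world_to_cam']);c=T[:3,:3]@np.array(p)+T[:3,3]
    return d['cx']+d['fx']*c[0]/-c[2], d['cy']-d['fy']*c[1]/-c[2]
def st():
    s=ctrl.state()
    print('t',s['time_s'],'tcp',np.array(s['tcp_pos']),'rot',np.array(s['eef_rot']),'F',np.array(s['ft_force']),'w',s['width']);return s
E
python3 - <<'E'
from h import *
for n in ('scene','top','wrist'):
    d=grab(n,n+'0'); print(n,[k for k in d],d['fx'],d['fy'],d['cx'],d['cy']); print(np.array(d['world_to_cam']))
s=st();print(R.from_rotvec(s['eef_rot']).as_matrix())
E
```

```text
pics
scene ['img', 'fx', 'fy', 'cx', 'cy', 'world_to_cam'] 509.54225817721715 509.54225817721715 317.7746585855547 197.8123958387906
[[   -0.0048     0.9999     0.0126    14.7107]
 [   -0.6088    -0.0129     0.7932   285.0216]
 [    0.7933    -0.0039     0.6088 -1642.1149]
 [    0.         0.         0.         1.    ]]
top ['img', 'fx', 'fy', 'cx', 'cy', 'world_to_cam'] 466.70604416194294 466.70604416194294 321.50794633724036 197.93929138115573
[[    0.0165    -0.9998     0.0145   -23.0853]
 [    0.9803     0.019      0.1965  -576.207 ]
 [   -0.1967     0.011      0.9804 -1273.6808]
 [    0.         0.         0.         1.    ]]
wrist ['img', 'fx', 'fy', 'cx', 'cy', 'world_to_cam'] 291.20550523165144 291.20550523165144 317.8386345182231 201.51539138215253
[[   0.2695   -0.963    -0.0008 -523.9154]
 [   0.9146    0.2562   -0.3128   40.1926]
 [   0.3015    0.0836    0.9498 -380.0325]
 [   0.        0.        0.        1.    ]]
t 0.15 tcp [ 141.9297 -505.2246  230.6826] rot [-3.1111 -0.4286  0.0002] F [ 0.0165 -0.0591 -0.5717] w 85.44851681797243
[[ 0.9628  0.2704 -0.0003]
 [ 0.2704 -0.9628  0.0011]
 [ 0.0001 -0.0012 -1.    ]]
```

View pics/scene0.png

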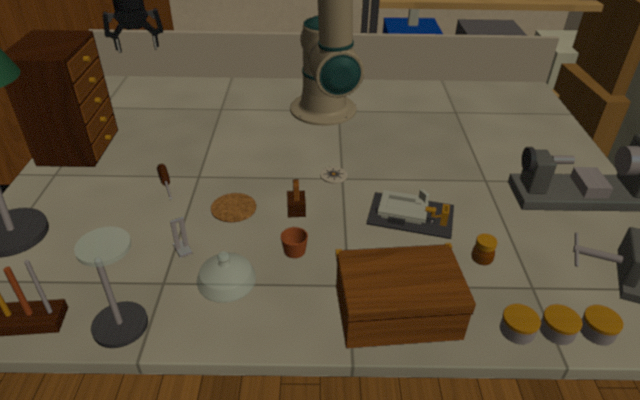

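View pics/top0.png

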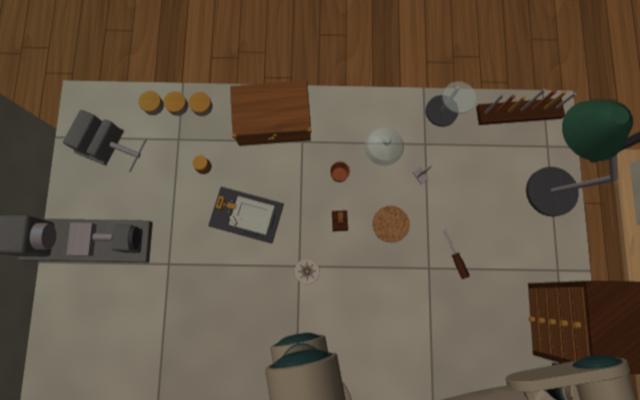

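View pics/wrist0.png

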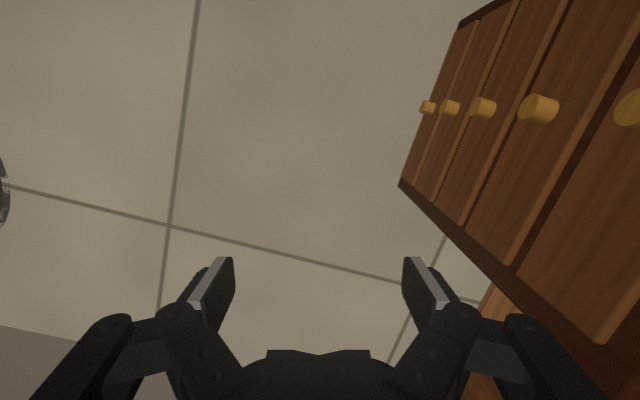

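The views show: top – blade stand at (340,220), nest around (246,215) with brass latch at (222,203), pad at (391,224); the wrist camera sees only the cabinet. Next I'll zoom and compute rough positions.

```bash
python3 - <<'E'
from h import *
t=load('top0');s=load('scene0')
a=cv2.resize(t['img'][170:260,190:430,::-1],None,fx=3.3,fy=3.3,interpolation=cv2.INTER_CUBIC)
b=cv2.resize(s['img'][160:260,200:470,::-1],None,fx=2.9,fy=2.9,interpolation=cv2.INTER_CUBIC)
b=b[:,:792]; a=a[:,:b.shape[1]]; a=cv2.copyMakeBorder(a,0,0,0,b.shape[1]-a.shape[1],cv2.BORDER_CONSTANT)
cv2.imwrite('pics/z0.png',np.clip(np.vstack([a,b]).astype(float)*1.6,0,255)); 
for n,p,z in (('stand',(340,220),38),('nest',(246,215),30),('latch',(222,203),46),('pad',(391,224),6),('rose',(307,271),6),('cup',(340,172),45),('jar',(201,163),55)): print(n,onz(t,*p,z))
for n,p,z in (('stand',(296,205),20),('latch',(445,210),46),('pad',(234,207),6)): print(n,onz(s,*p,z))
E
```

```text
stand [516.9029 -67.0616  38.    ]
nest [527.6141 203.8495  30.    ]
latch [558.5037 271.6076  46.    ]
pad [ 512.7226 -218.7323    6.    ]
rose [371.9943  24.8275   6.    ]
cup [657.103  -65.4644  45.    ]
jar [673.176  337.0979  55.    ]
stand [523.731  -64.3557  20.    ]
latch [567.9876 278.2287  46.    ]
pad [ 516.8812 -214.1676    6.    ][ WARN:0@0.477] global loadsave.cpp:1063 imwrite_ Unsupported depth image for selected encoder is fallbacked to CV_8U.
```

View pics/z0.png

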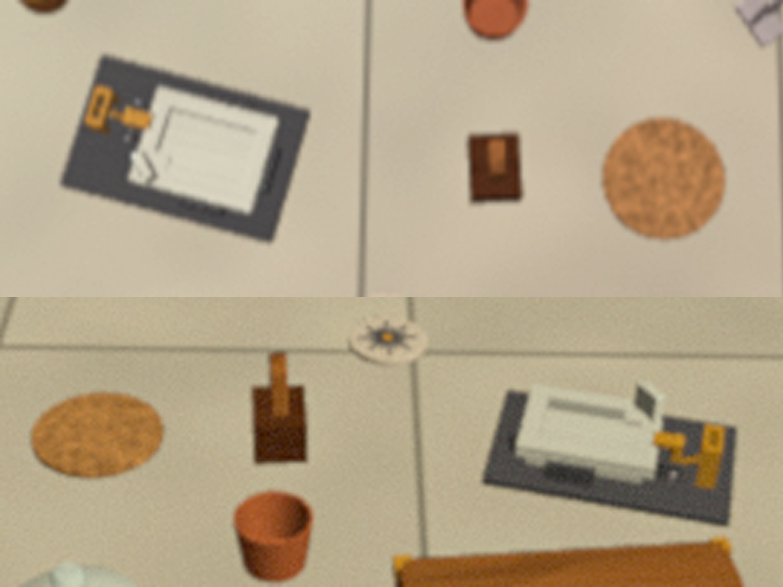

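The zoom shows the stand with its long side along world x, the nest turned about -13°, the lug at the tray's low-x/high-y corner, and brass latch on the left (+y). I'll move over to view with the wrist camera.

Call:
{"api": "jog_arm", "payload": {
  "linear": [
    [0,0,0],
    [0,0,0],
    [0.031,-0.038,0],
    [0.031,-0.038,0],
    [0.031,-0.038,0],
    [0.031,-0.038,0],
    [0.031,-0.038,0],
    [0.031,-0.038,0],
    [0.031,-0.038,0],
    [0.031,-0.038,0],
    [0.031,-0.038,0],
    [0.031,-0.038,0]
  ],
  "turn": [
    [0,0,0.137],
    [0,0,0.137],
    [0,0,0],
    [0,0,0],
    [0,0,0],
    [0,0,0],
    [0,0,0],
    [0,0,0],
    [0,0,0],
    [0,0,0],
    [0,0,0],
    [0,0,0]
  ],
  "fingers": [100,100,100,100,100,100,100,100,100,100,100,100]
}}

```text
time_s: 1.35
tcp_pos: [452.9, -123.6, 231.2]
eef_rot: [3.141, -0.0, 0.0]
ft_force: [0.3, -1.9, -0.8]
width: 85.2
```

Call:
{"api": "jog_arm", "payload": {
  "linear": [
    [0,0,0],
    [0,0,0]
  ],
  "turn": [
    [0,0,0],
    [0,0,0]
  ],
  "fingers": [100,100]
}}

```text
time_s: 1.55
tcp_pos: [452.2, -124.7, 230.8]
eef_rot: [3.142, 0.004, -0.002]
ft_force: [0.1, -0.5, -1.1]
width: 85.1
```

```bash
python3 - <<'E'
from h import *
grab('wrist','w1');st()
E
```

```text
t 1.6 tcp [ 451.7705 -125.6483  230.9579] rot [ 3.1414  0.0004 -0.0014] F [ 0.5337 -0.3819 -0.2496] w 85.24655551045461
```

View pics/w1.png

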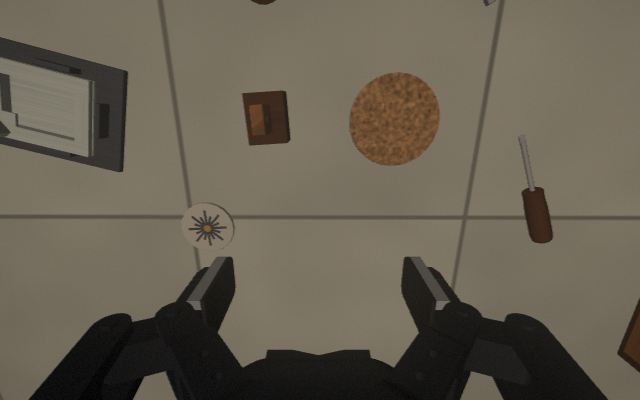

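Wrist view 1: blade handle top at about (258,119), stand at (266,118), pad centred (394,118), nest edge at left. I'll take a second view 110 mm to the left.

Call:
{"api": "jog_arm", "payload": {
  "linear": [
    [0,-0.04,0],
    [0,-0.04,0],
    [0,-0.03,0],
    [0,0,0],
    [0,0,0]
  ],
  "turn": [
    [0,0,0],
    [0,0,0],
    [0,0,0],
    [0,0,0],
    [0,0,0]
  ],
  "fingers": [100,100,100,100,100]
}}

```text
time_s: 2.1
tcp_pos: [451.8, -16.5, 231.4]
eef_rot: [3.141, -0.002, 0.0]
ft_force: [-0.4, -0.1, 0.4]
width: 85.4
```

```bash
python3 - <<'E'
from h import *
grab('wrist','w2');st()
E
```

```text
t 2.15 tcp [451.8704 -16.9096 231.3356] rot [ 3.141  -0.0032  0.0003] F [ 0.1274 -0.0208  0.6274] w 85.20625427337364
```

Call:
{"api": "jog_arm", "payload": {
  "linear": [
    [-0.01,-0.045,0],
    [-0.01,-0.045,0],
    [0,-0.045,0],
    [0,-0.035,0],
    [0,0,0],
    [0,0,0]
  ],
  "turn": [
    [0,0,0],
    [0,0,0],
    [0,0,0],
    [0,0,0],
    [0,0,0],
    [0,0,0]
  ],
  "fingers": [100,100,100,100,100,100]
}}

```text
time_s: 2.75
tcp_pos: [432.4, 153.6, 231.1]
eef_rot: [3.141, -0.001, -0.0]
ft_force: [-0.6, 0.5, -0.6]
width: 85.6
```

```bash
python3 - <<'E'
from h import *
grab('wrist','w3');st()
E
```

```text
t 2.8 tcp [432.4827 153.083  231.1592] rot [ 3.1409 -0.0031 -0.0003] F [-0.8205 -0.5135 -0.2269] w 85.28960995450629
```

View pics/w2.png

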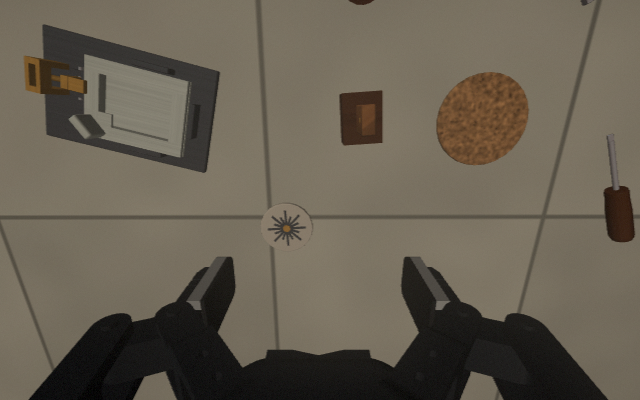

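View pics/w3.png

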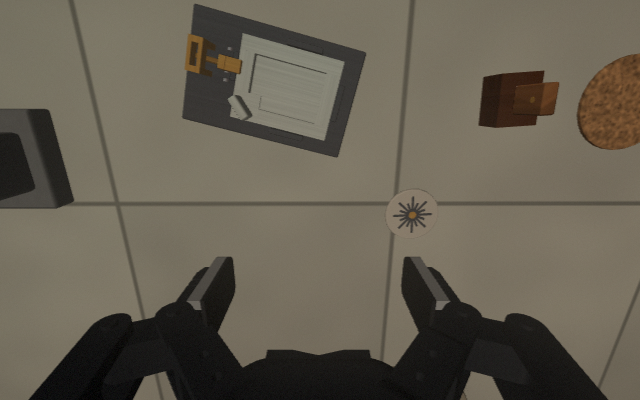

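```bash
python3 - <<'E'
from h import *
def z(tag,x0,y0,w,h,k,out):
    a=load(tag)['img'][y0:y0+h,x0:x0+w,::-1]; a=np.clip(a.astype(float)*2,0,255).astype(np.uint8)
    cv2.imwrite(f'pics/{out}.png',cv2.resize(a,None,fx=k,fy=k,interpolation=cv2.INTER_CUBIC))
z('w3',175,0,200,165,4,'z3');z('w2',15,15,210,165,3.8,'z2')
a=[]
for t,x in (('w1',235),('w2',330),('w3',470)):
    i=load(t)['img'][60:160,x:x+100,::-1]; a.append(cv2.resize(np.clip(i.astype(float)*2.5,0,255).astype(np.uint8),None,fx=2.6,fy=2.6,interpolation=cv2.INTER_CUBIC))
cv2.imwrite('pics/zs.png',np.hstack(a))
E
```

```text
(no output)
```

View pics/z3.png

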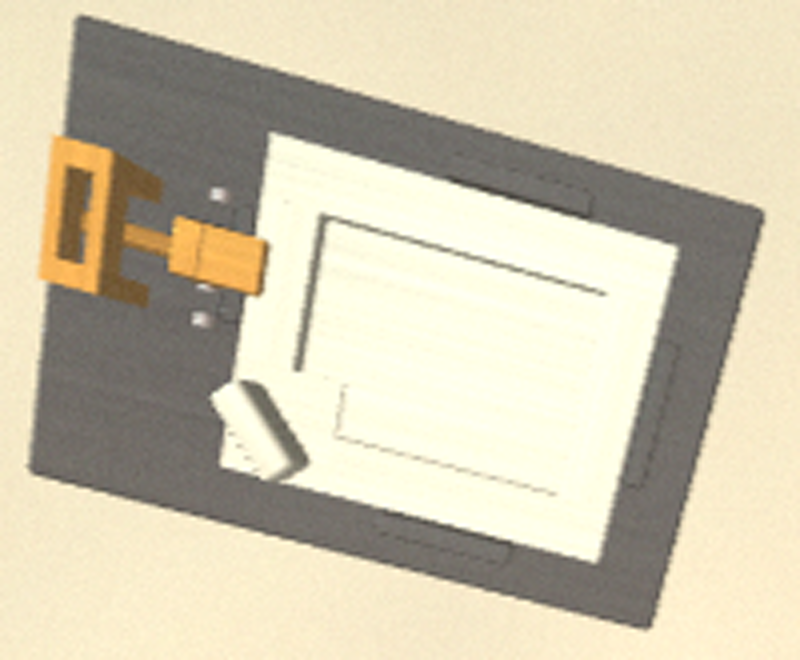

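View pics/z2.png

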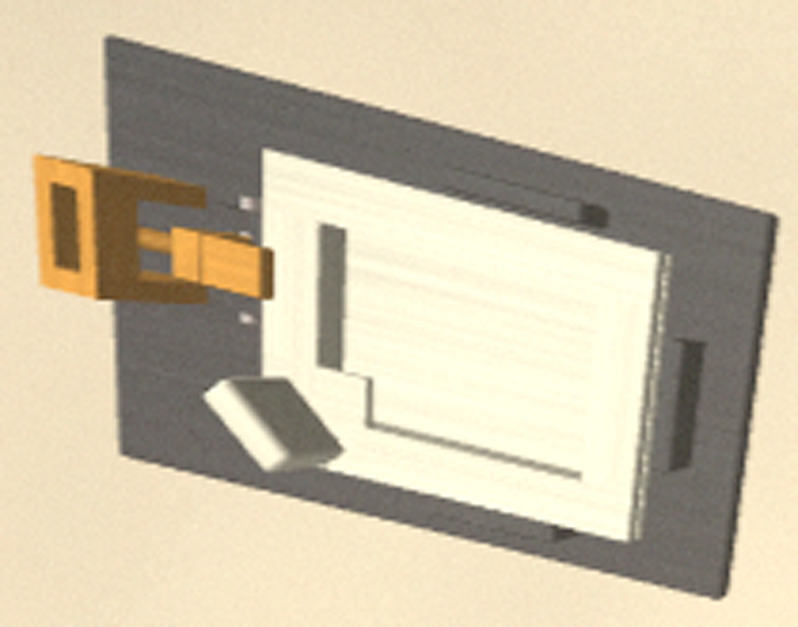

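View pics/zs.png

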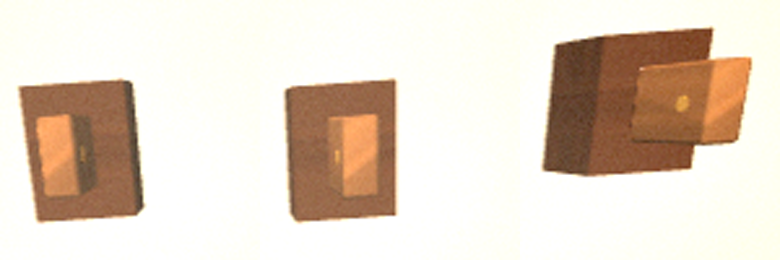

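```bash
cat > m.py <<'E'
from h import *
w1,w2,w3=load('w1'),load('w2'),load('w3')
H1=[(37,117),(73,114),(76,194),(42,196)];H2=[(83,115),(118,114),(117,194),(81,196)]
P=[]
for a,b in zip(H1,H2):
    p,e=tri((w1,235+a[0]/2.6-.5,60+a[1]/2.6-.5),(w2,330+b[0]/2.6-.5,60+b[1]/2.6-.5)); P.append(p);print('h',p,e)
P=np.array(P);print(P.mean(0)); 
for z in (74,76): 
  for w,H,x in ((w1,H1,235),(w2,H2,330)):
    Q=np.array([onz(w,x+a[0]/2.6-.5,60+a[1]/2.6-.5,80) for a in H]);c=Q.mean(0);d=Q[0]+Q[1]-Q[2]-Q[3];print('onz80',c,np.degrees(np.arctan2(d[1],d[0])),np.linalg.norm(d)/2,np.linalg.norm(Q[0]+Q[3]-Q[1]-Q[2])/2)
def Z3(a): return (w3,175+a[0]/4-.5,a[1]/4-.5)
def Z2(a): return (w2,15+a[0]/3.8-.5,15+a[1]/3.8-.5)
pts={'nestTL':((80,15),(107,36)),'nestTR':((764,210),(776,216)),'nestBR':((650,630),(722,598)),'nestBL':((30,470),(122,454)),
'trTL':((270,132),(263,149)),'trTR':((679,246),(658,252)),'trBR':((601,563),(632,540)),
'laTL':((55,135),(34,154)),'laTR':((110,150),(96,168)),'laBR':((97,295),(100,299)),'laBL':((39,278),(44,290)),
'slTL':((67,165),(50,181)),'slTR':((94,172),(76,187)),'slBR':((85,265),(79,272)),'slBL':((58,257),(54,264)),
'keepTR':((268,240),(271,250)),'keepBR':((262,290),(271,298)),'lugA':((213,393),(206,395)),'lugB':((240,380),(226,378)),'lugC':((308,462),None),'lugTip':((275,480),(272,470))}
out={}
for k,(a,b) in pts.items():
    if b is None: continue
    p,e=tri(Z3(a),Z2(b)); out[k]=p; print(k,p,np.array(e))
E
python3 m.py
```

```text
h [533.2315 -58.069   79.7527] [np.float64(0.25411558836490944), np.float64(0.25411558836478637)]
h [533.9319 -71.1615  78.5898] [np.float64(0.11563292960043037), np.float64(0.11563292960043037)]
h [505.4894 -71.5283  83.6039] [np.float64(0.15673193116824335), np.float64(0.15673193116829703)]
h [504.5832 -58.3262  81.704 ] [np.float64(0.13332995175701615), np.float64(0.13332995175691154)]
[519.309  -64.7712  80.9126]
onz80 [519.2215 -64.5911  80.    ] -0.7191996069714447 28.5756609624167 13.141346969186333
onz80 [519.1461 -64.9317  80.    ] 1.8453461393604544 29.013415164081312 13.2666261431013
onz80 [519.2215 -64.5911  80.    ] -0.7191996069714447 28.5756609624167 13.141346969186333
onz80 [519.1461 -64.9317  80.    ] 1.8453461393604544 29.013415164081312 13.2666261431013
nestTL [617.8961 286.9148   7.203 ] [0.1497 0.1497]
nestTR [570.2705  99.0745   3.99  ] [0.2113 0.2113]
nestBR [450.8727 129.5805   5.905 ] [0.3315 0.3315]
nestBL [499.4477 318.2788   6.2188] [0.1045 0.1045]
trTL [584.8552 232.6141  30.1736] [0.0147 0.0147]
trTR [557.717  125.438   31.1573] [0.1227 0.1227]
trBR [474.5215 145.8012  29.9277] [0.3955 0.3955]
laTL [581.1117 282.4863  46.1063] [0.1786 0.1786]
laTR [578.4647 270.7155  41.8106] [0.0084 0.0084]
laBR [544.7847 277.5615  44.0622] [0.2258 0.2258]
laBL [547.8933 291.2958  45.5078] [0.5786 0.5786]
slTL [574.5551 280.5446  45.796 ] [0.2086 0.2086]
slTR [573.0274 273.999   45.7832] [0.2532 0.2532]
slBR [551.5967 278.6272  46.9885] [0.264 0.264]
slBL [553.6451 285.6266  46.1257] [0.3302 0.3302]
keepTR [558.6311 234.4088  33.6915] [0.2424 0.2424]
keepBR [546.0631 236.6586  35.058 ] [0.529 0.529]
lugA [519.8998 246.7815  54.1264] [0.3622 0.3622]
lugB [523.7243 239.4577  54.7084] [0.3453 0.3453]
lugTip [498.9298 232.2186  55.7753] [0.2794 0.2794]
```

Call:
{"api": "jog_arm", "payload": {
  "linear": [
    [0.0174,0.0436,0],
    [0.0174,0.0436,0],
    [0.0174,0.0436,0],
    [0.0174,0.0436,0],
    [0.0174,0.0436,0],
    [0,0,0.04],
    [0,0,0.04],
    [0,0,0.03],
    [0,0,0],
    [0,0,0],
    [0,0,0]
  ],
  "turn": [
    [0,0,0],
    [0,0,0],
    [0,0,0],
    [0,0,0],
    [0,0,0],
    [0,0,0],
    [0,0,0],
    [0,0,0],
    [0,0,0],
    [0,0,0],
    [0,0,0]
  ],
  "fingers": [100,100,100,100,100,100,100,100,100,100,100]
}}

```text
time_s: 3.9
tcp_pos: [520.2, -64.5, 123.9]
eef_rot: [3.141, -0.002, 0.006]
ft_force: [0.5, -0.2, 0.4]
width: 85.5
```

```bash
python3 - <<'E'
from h import *
d=grab('wrist','w4');st()
print(proj(d,(519.3,-64.8,81)))
E
```

```text
t 3.95 tcp [520.2447 -64.2309 123.9293] rot [ 3.1406 -0.0013  0.0067] F [-0.9422  0.2962  0.5389] w 85.2911088933903
(np.float64(319.0642161777022), np.float64(228.96192024463082))
```

View pics/w4.png

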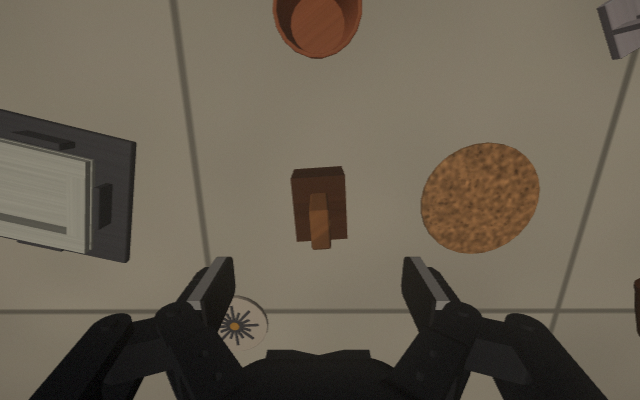

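Handle sits centred between the jaws at (320,231), matching the prediction. Descend and grip.

Call:
{"api": "jog_arm", "payload": {
  "linear": [
    [-0.001,0,0.03],
    [0,0,0.03],
    [0,0,0.018],
    [0,0,0],
    [0,0,0],
    [0,0,0],
    [0,0,0],
    [0,0,0],
    [0,0,0],
    [0,0,0],
    [0,0,0],
    [0,0,0]
  ],
  "turn": [
    [0,0,0],
    [0,0,0],
    [0,0,0],
    [0,0,0],
    [0,0,0],
    [0,0,0],
    [0,0,0],
    [0,0,0],
    [0,0,0],
    [0,0,0],
    [0,0,0],
    [0,0,0]
  ],
  "fingers": [100,100,100,100,0,0,0,0,0,0,0,0]
}}

```text
time_s: 5.15
tcp_pos: [518.5, -64.1, 44.0]
eef_rot: [3.14, -0.001, 0.002]
ft_force: [-0.7, -4.5, 5.0]
width: 13.4
```

```bash
python3 - <<'E'
from h import *
d=grab('wrist','w5');st()
E
```

```text
t 5.2 tcp [518.4475 -64.1027  43.9598] rot [ 3.1405 -0.0007  0.0016] F [-1.1807 -4.2414  5.4237] w 13.321341795022983
```

View pics/w5.png

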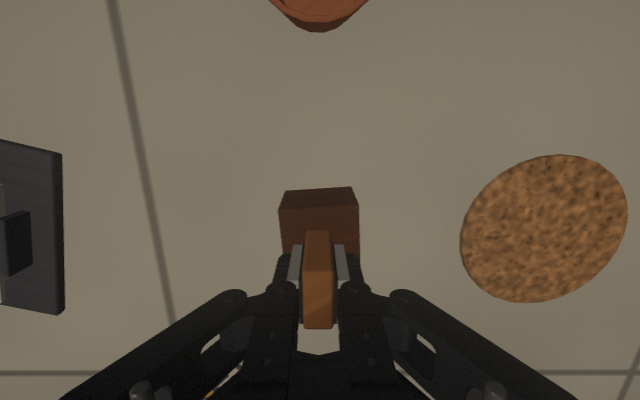

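Gripped (13.4 mm opening), handle at (318,280) between pads. Lift and carry to above the slot.

Call:
{"api": "jog_arm", "payload": {
  "linear": [
    [0,0,-0.015],
    [0,0,-0.025],
    [0,0,-0.035],
    [0,0,-0.035],
    [0.0056,-0.043,0],
    [0.0056,-0.043,0],
    [0.0056,-0.043,0],
    [0.0056,-0.043,0],
    [0.0056,-0.043,0],
    [0.0056,-0.043,0],
    [0.0056,-0.043,0],
    [0.0056,-0.043,0]
  ],
  "turn": [
    [0,0,0],
    [0,0,0],
    [0,0,0],
    [0,0,0],
    [0,0,0],
    [0,0,0],
    [0,0,0],
    [0,0,0],
    [0,0,0],
    [0,0,0],
    [0,0,0],
    [0,0,0]
  ],
  "fingers": [0,0,0,0,0,0,0,0,0,0,0,0]
}}

```text
time_s: 6.4
tcp_pos: [562.3, 282.6, 152.3]
eef_rot: [-3.141, -0.0, 0.003]
ft_force: [1.7, -0.3, -0.5]
width: 13.1
```

Call:
{"api": "jog_arm", "payload": {
  "linear": [
    [0,0,0],
    [0,0,0],
    [0,0,0.02],
    [0,0,0.01],
    [0,0,0],
    [0,0,0],
    [0,0,0]
  ],
  "turn": [
    [0,0,0.125],
    [0,0,0.125],
    [0,0,0],
    [0,0,0],
    [0,0,0],
    [0,0,0],
    [0,0,0]
  ],
  "fingers": [0,0,0,0,0,0,0]
}}

```text
time_s: 7.1
tcp_pos: [563.3, 280.6, 124.2]
eef_rot: [-3.116, 0.392, -0.002]
ft_force: [-0.7, 0.0, 0.1]
width: 13.5
```

```bash
python3 - <<'E'
from h import *
d=grab('wrist','w6');st()
print(proj(d,(563.2,279.7,46)))
i=d['img'][150:400,170:470,::-1]; cv2.imwrite('pics/z6.png',cv2.resize(np.clip(i.astype(float)*2,0,255).astype(np.uint8),None,fx=2.4,fy=2.4,interpolation=cv2.INTER_CUBIC))
E
```

```text
t 7.15 tcp [563.3342 280.5496 124.2708] rot [-3.1163  0.392  -0.002 ] F [ 0.6596 -1.0583 -0.6583] w 13.276398652962431
(np.float64(319.55475941559325), np.float64(209.97312230983357))
```

View pics/z6.png

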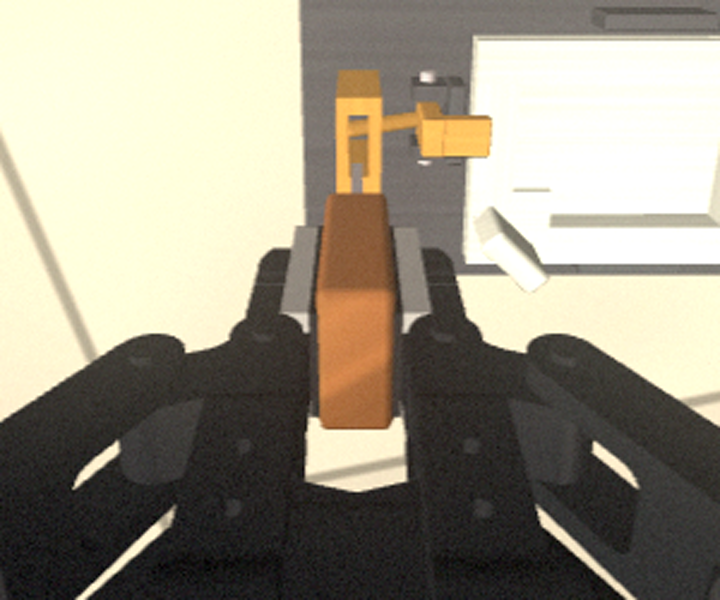

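```bash
python3 - <<'E'
from h import *
d=load('w6');s=ctrl.state();M=R.from_rotvec(s['eef_rot']).as_matrix();t=np.array(s['tcp_pos'])
for p in ((0,0,0),(10,0,38),(10,0,-6),(16,0,-38),(-14,0,-38)): 
    q=proj(d,t+M@np.array(p)); print(p,q,(q[0]-170+.5)*2.4,(q[1]-150+.5)*2.4)
g=d['img'].astype(int)
for r in (205,210,215,220,224,226,228): print(r,g[r,303:335].sum(1)//3)
E
```

```text
(0, 0, 0) (np.float64(318.7835493294682), np.float64(258.36705840796265)) 358.28051839072367 261.28094017911036
(10, 0, 38) (np.float64(318.56248326769685), np.float64(216.44104308859443)) 357.74995984247244 160.65850341262663
(10, 0, -6) (np.float64(318.8320021826257), np.float64(247.02449533870754)) 358.3968052383016 234.0587888128981
(16, 0, -38) (np.float64(319.15318592360757), np.float64(269.8812428102664)) 359.16764621665817 288.9149827446393
(-14, 0, -38) (np.float64(319.1142558840446), np.float64(329.4425140813564)) 359.07421412170703 431.8620337952554
205 [60 59 59 60 59 59 63 87 91 93 94 87 86 81 77 71 74 71 69 68 76 89 94 92
 91 81 63 58 57 56 56 58]
210 [60 61 59 61 59 56 58 84 92 92 92 84 70 60 61 62 62 59 61 62 75 88 91 92
 94 82 67 59 59 59 58 57]
215 [56 57 56 55 58 58 56 84 91 92 94 92 70 61 62 61 61 61 58 59 75 89 94 92
 92 80 62 55 56 56 56 57]
220 [58 57 61 58 59 60 57 83 92 92 91 92 75 66 70 73 71 69 65 62 72 88 91 92
 94 82 62 54 56 57 56 57]
224 [58 60 59 58 58 60 57 84 93 93 93 93 92 79 69 70 71 76 89 91 92 93 93 95
 93 76 59 57 54 59 57 57]
226 [57 58 57 59 59 59 60 84 95 93 93 95 93 81 70 71 71 70 89 94 94 94 94 95
 94 75 60 57 59 56 57 58]
228 [59 58 58 59 59 56 57 82 91 94 94 95 92 80 70 69 70 70 89 91 93 92 94 97
 93 76 58 55 57 55 56 56]
```

Zoom of wrist view: slot centre at (319.0,210), blade end at (318.3,226), with TCP needing about +0.8 mm in tool y. Descend partway in.

Call:
{"api": "jog_arm", "payload": {
  "linear": [
    [-0.0008,0.0008,0.01],
    [0,0,0.01],
    [0,0,0.01],
    [0,0,0.005],
    [0,0,0.005],
    [0,0,0.005],
    [0,0,0.004],
    [0,0,0],
    [0,0,0]
  ],
  "turn": [
    [0,0,0],
    [0,0,0],
    [0,0,0],
    [0,0,0],
    [0,0,0],
    [0,0,0],
    [0,0,0],
    [0,0,0],
    [0,0,0]
  ],
  "fingers": [0,0,0,0,0,0,0,0,0]
}}

```text
time_s: 8.05
tcp_pos: [562.1, 279.9, 74.4]
eef_rot: [-3.117, 0.392, -0.0]
ft_force: [-0.1, -1.0, -0.6]
width: 13.5
```

```bash
python3 - <<'E'
from h import *
d=grab('wrist','w7');st()
i=d['img'][150:400,170:470,::-1]; cv2.imwrite('pics/z7.png',cv2.resize(np.clip(i.astype(float)*2,0,255).astype(np.uint8),None,fx=2.4,fy=2.4,interpolation=cv2.INTER_CUBIC))
E
```

```text
t 8.1 tcp [562.154  279.9419  74.6164] rot [-3.1168  0.392  -0.0009] F [-0.347  -0.2208 -0.8753] w 13.197764857063644
```

View pics/z7.png

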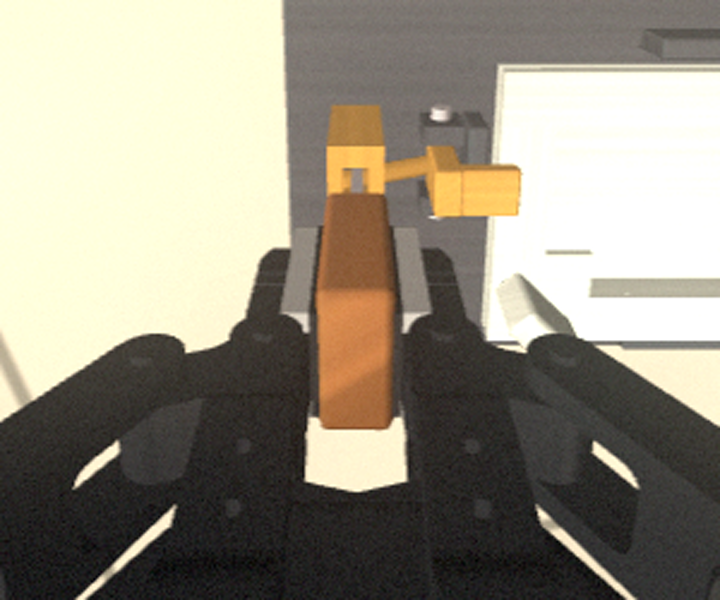

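The blade is inside the slot, with no contact force and the blade (357,180) centred in the opening. Push down.

Call:
{"api": "jog_arm", "payload": {
  "linear": [
    [0,0,0.003],
    [0,0,0.003],
    [0,0,0.003],
    [0,0,0.003],
    [0,0,0.003],
    [0,0,0.003],
    [0,0,0],
    [0,0,0]
  ],
  "turn": [
    [0,0,0],
    [0,0,0],
    [0,0,0],
    [0,0,0],
    [0,0,0],
    [0,0,0],
    [0,0,0],
    [0,0,0]
  ],
  "fingers": [0,0,0,0,0,0,0,0]
}}

```text
time_s: 8.9
tcp_pos: [562.0, 279.8, 56.1]
eef_rot: [3.117, -0.392, 0.0]
ft_force: [1.2, 2.1, 2.6]
width: 12.9
```

Call:
{"api": "jog_arm", "payload": {
  "linear": [
    [0,0,0.002],
    [0,0,0.002],
    [0,0,0.001],
    [0,0,0],
    [0,0,0]
  ],
  "turn": [
    [0,0,0],
    [0,0,0],
    [0,0,0],
    [0,0,0],
    [0,0,0]
  ],
  "fingers": [0,0,0,0,0]
}}

```text
time_s: 9.4
tcp_pos: [562.1, 280.1, 52.0]
eef_rot: [-3.117, 0.392, -0.001]
ft_force: [-0.1, 2.3, 7.9]
width: 13.1
```

Call:
{"api": "jog_arm", "payload": {
  "linear": [
    [0,0,0.001],
    [0,0,0],
    [0,0,0]
  ],
  "turn": [
    [0,0,0],
    [0,0,0],
    [0,0,0]
  ],
  "fingers": [0,0,0]
}}

```text
time_s: 9.7
tcp_pos: [562.2, 280.1, 52.0]
eef_rot: [-3.117, 0.392, -0.001]
ft_force: [-3.1, -0.5, 13.4]
width: 13.4
```

Call:
{"api": "jog_arm", "payload": {
  "linear": [
    [0,0,0.001],
    [0,0,0],
    [0,0,0]
  ],
  "turn": [
    [0,0,0],
    [0,0,0],
    [0,0,0]
  ],
  "fingers": [0,0,0]
}}

```text
time_s: 10.0
tcp_pos: [562.2, 280.1, 52.0]
eef_rot: [-3.116, 0.392, -0.002]
ft_force: [-6.4, -0.9, 17.6]
width: 13.3
```

```bash
python3 - <<'E'
from h import *
d=grab('wrist','w8');st()
i=d['img'][150:400,170:470,::-1]; cv2.imwrite('pics/z8.png',cv2.resize(np.clip(i.astype(float)*2,0,255).astype(np.uint8),None,fx=2.4,fy=2.4,interpolation=cv2.INTER_CUBIC))
E
```

```text
t 10.05 tcp [562.1878 280.101   51.911 ] rot [-3.1165  0.3918 -0.0015] F [-6.4653 -1.307  18.1242] w 13.678563056891253
```

View pics/z8.png

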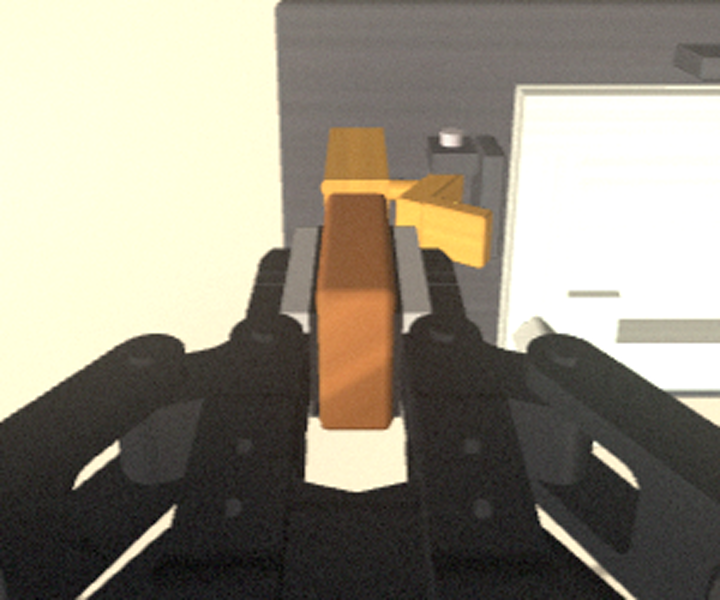

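The handle has stopped on the mouth (TCP steady at 52.0, force 18 N) and the keeper at (450,220) has swung up off the tray. I'll relieve the push, open slightly, and rise.

Call:
{"api": "jog_arm", "payload": {
  "linear": [
    [0,0,-0.002],
    [0,0,0],
    [0,0,0],
    [0,0,0],
    [0,0,0],
    [0,0,-0.01],
    [0,0,-0.02],
    [0,0,-0.03],
    [0,0,-0.04],
    [0,0,0],
    [0,0,0]
  ],
  "turn": [
    [0,0,0],
    [0,0,0],
    [0,0,0],
    [0,0,0],
    [0,0,0],
    [0,0,0],
    [0,0,0],
    [0,0,0],
    [0,0,0],
    [0,0,0],
    [0,0,0]
  ],
  "fingers": [0,0,30,30,30,30,30,30,60,60,60]
}}

```text
time_s: 11.15
tcp_pos: [562.5, 280.0, 153.1]
eef_rot: [-3.116, 0.392, -0.004]
ft_force: [-0.2, -0.5, -0.4]
width: 51.0
```

```bash
python3 - <<'E'
from h import *
d=grab('wrist','w9');st()
i=d['img'][100:400,170:470,::-1]; cv2.imwrite('pics/z9.png',cv2.resize(np.clip(i.astype(float)*2,0,255).astype(np.uint8),None,fx=2,fy=2,interpolation=cv2.INTER_CUBIC))
E
```

```text
t 11.2 tcp [561.8361 279.7697 151.2665] rot [ 3.1168 -0.392  -0.0001] F [ 0.2136  0.096  -1.3524] w 51.342379077882676
```

View pics/z9.png

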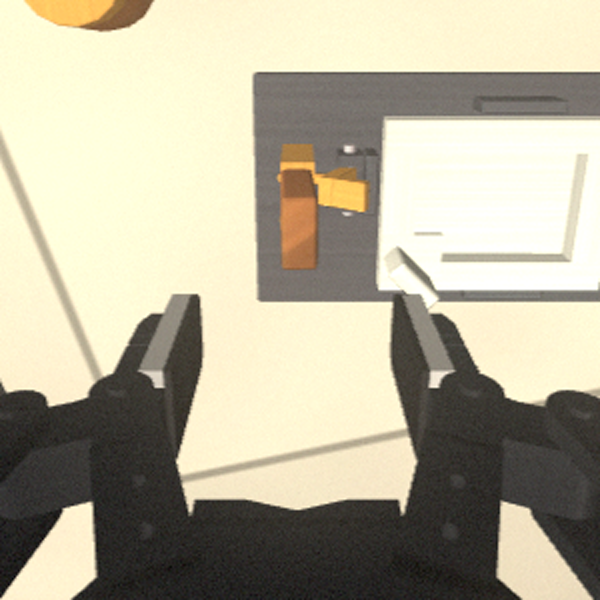

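Blade stands home in the latch at (298,220), keeper at (345,188) ends short of the tray edge at 380 → clear. Next, turn to the lug's diagonal and view it from two places.

Call:
{"api": "jog_arm", "payload": {
  "linear": [
    [-0.0223,0.0273,0],
    [-0.0223,0.0273,0],
    [-0.0223,0.0273,0],
    [0,0,0],
    [0,0,0],
    [0,0,0],
    [0,0,0],
    [0,0,0],
    [0,0,0],
    [0,0,0],
    [0,0,0]
  ],
  "turn": [
    [0,0,0],
    [0,0,0],
    [0,0,0],
    [0,0,-0.131],
    [0,0,-0.131],
    [0,0,-0.131],
    [0,0,-0.131],
    [0,0,-0.131],
    [0,0,-0.131],
    [0,0,0],
    [0,0,0]
  ],
  "fingers": [60,60,60,60,60,60,60,60,60,60,60]
}}

```text
time_s: 12.3
tcp_pos: [476.4, 216.9, 150.2]
eef_rot: [3.031, 0.826, -0.003]
ft_force: [-0.7, 0.0, 0.2]
width: 51.4
```

```bash
python3 - <<'E'
from h import *
d=grab('wrist','w10');st()
E
```

```text
t 12.35 tcp [476.5212 216.9376 150.4816] rot [ 3.0306  0.8267 -0.0024] F [-0.4268  0.7725 -0.2925] w 51.18331310220074
```

Call:
{"api": "jog_arm", "payload": {
  "linear": [
    [0.02,0,0],
    [0.02,0,0],
    [0,0,0],
    [0,0,0]
  ],
  "turn": [
    [0,0,0],
    [0,0,0],
    [0,0,0],
    [0,0,0]
  ],
  "fingers": [60,60,60,60]
}}

```text
time_s: 12.75
tcp_pos: [510.9, 237.4, 150.6]
eef_rot: [3.03, 0.83, -0.002]
ft_force: [-0.1, -0.0, -0.3]
width: 51.2
```

```bash
python3 - <<'E'
from h import *
d=grab('wrist','w11');st()
for t in('w10','w11'):
    d=load(t);print(proj(d,(511,237,54)))
    i=d['img'][40:290,180:480,::-1]; cv2.imwrite(f'pics/z{t}.png',cv2.resize(np.clip(i.astype(float)*1.7,0,255).astype(np.uint8),None,fx=2.4,fy=2.4,interpolation=cv2.INTER_CUBIC))
E
```

```text
t 12.8 tcp [510.749  237.2555 150.8353] rot [ 3.0297  0.8299 -0.0017] F [ 0.0593 -0.3349 -0.2405] w 51.025927495140245
(np.float64(318.8288282893817), np.float64(156.97894118798936))
(np.float64(318.9424153876062), np.float64(203.1521639752683))
```

View pics/zw10.png

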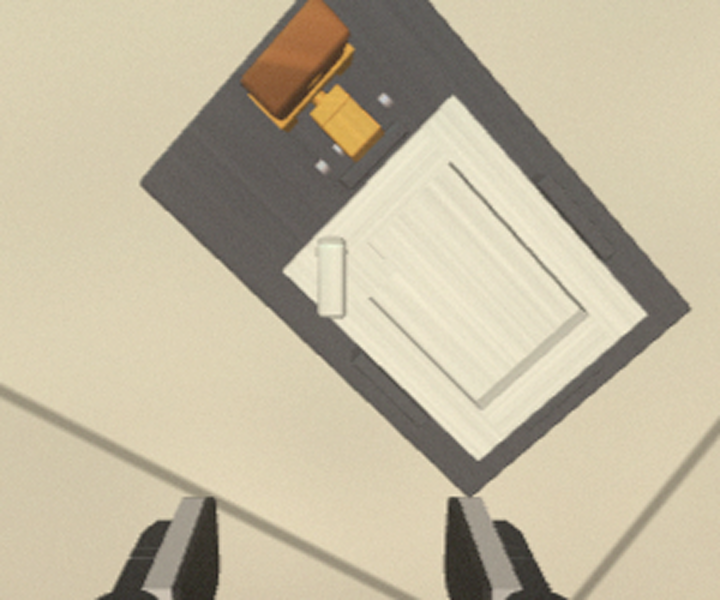

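View pics/zw11.png

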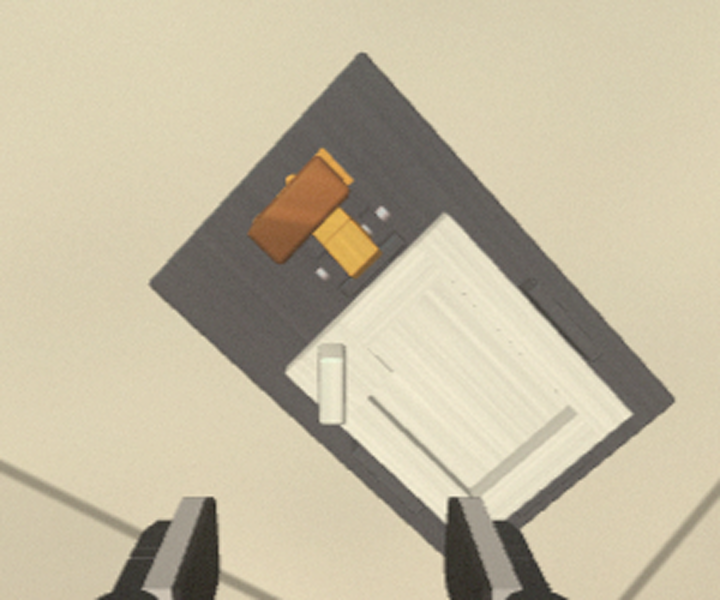

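The lug top appears at zoom (331,280)/(332,390), upright along the tool axis and about 1 px left of centre; keeper clear of the tray edge. Now I'll triangulate lug, tray corners and pad.

```bash
python3 - <<'E'
from h import *
a,b=load('w10'),load('w11')
f=lambda d,p:(d,180+p[0]/2.4-.5,40+p[1]/2.4-.5)
o={}
for k,p,q in (('TL',(318,243),(318,356)),('TR',(345,243),(345,356)),('BR',(345,318),(346,424)),('BL',(318,317),(320,424)),('far',(648,315),(633,413)),('lugc',(283,270),(285,373)),('tr+x+y',(453,95),(445,212))):
    o[k],e=tri(f(a,p),f(b,q));print(k,o[k],np.array(e))
c=(o['TL']+o['TR']+o['BR']+o['BL'])/4;print('lug top',c)
print('tray mid',(o['far']+o['lugc'])/2)
s=ctrl.state();M=R.from_rotvec(s['eef_rot']).as_matrix();t=np.array(s['tcp_pos'])
print('lug in tool',M.T@(c-t),'far',M.T@(o['far']-t),'mid',M.T@((o['far']+o['lugc'])/2-t))
# pad
w1,w2,w3=load('w1'),load('w2'),load('w3')
cs=[]
for w in(w1,w2):
    hsv=cv2.cvtColor(w['img'],cv2.COLOR_RGB2HSV); m=cv2.inRange(hsv,(5,90,50),(20,255,255)); m[:, :300]=0; m[:60]=0; m[180:]=0
    m=cv2.morphologyEx(m,cv2.MORPH_CLOSE,np.ones((5,5)))
    C=max(cv2.findContours(m,0,cv2.CHAIN_APPROX_NONE)[0],key=cv2.contourArea);E=cv2.fitEllipse(C);print(E)
    # back-project contour onto z=6, fit circle
    Q=np.array([onz(w,*p[0],6)[:2] for p in C]);(x,y),r=cv2.minEnclosingCircle(Q.astype(np.float32));A=np.c_[2*Q,np.ones(len(Q))];sol=np.linalg.lstsq(A,(Q**2).sum(1),rcond=None)[0];print('pad',x,y,r,sol[:2]);cs.append((w,*E[0]))
print(tri(*cs))
E
```

```text
TL [519.0093 248.455   50.2579] [0.2159 0.2159]
TR [523.8019 240.2747  50.1412] [0.0362 0.0362]
BR [501.6074 226.8226  50.9612] [0.2502 0.2502]
BL [497.5196 235.4848  53.2446] [0.1793 0.1793]
far [557.4329 123.9907  27.8348] [0.1046 0.1046]
lugc [501.9202 253.8933  32.1461] [0.1369 0.1369]
tr+x+y [584.9945 232.3344  25.1457] [0.4863 0.4863]
lug top [510.4845 237.7593  51.1512]
tray mid [529.6765 188.942   29.9905]
lug in tool [ 0.1425 -0.5622 99.684 ] far [-17.4162 121.2513 123.013 ] mid [ -8.1992  51.222  120.8511]
((394.0767822265625, 118.6199722290039), (86.69828033447266, 94.47100067138672), 33.42732620239258)
pad 514.6153564453125 -216.80850219726562 54.77326965332031 [ 514.5151 -216.8095]
((482.1029357910156, 118.10897064208984), (83.54731750488281, 98.89495086669922), 42.783443450927734)
pad 514.6990966796875 -216.3331298828125 55.31132125854492 [ 514.4518 -216.2239]
(array([ 516.9811, -217.3059,    3.9822]), [np.float64(0.03302026019563794), np.float64(0.033020260195861316)])
```

Call:
{"api": "jog_arm", "payload": {
  "linear": [
    [0,-0.0006,0.03],
    [0,0,0.03],
    [0,0,0.02],
    [0,0,0],
    [0,0,0]
  ],
  "turn": [
    [0,0,0],
    [0,0,0],
    [0,0,0],
    [0,0,0],
    [0,0,0]
  ],
  "fingers": [40,40,40,40,40]
}}

```text
time_s: 13.3
tcp_pos: [510.9, 237.9, 72.0]
eef_rot: [3.03, 0.831, 0.0]
ft_force: [0.7, 0.2, 0.7]
width: 33.9
```

```bash
python3 - <<'E'
from h import *
d=grab('wrist','w12');st()
i=d['img'][140:390,170:470,::-1]; cv2.imwrite(f'pics/z12.png',cv2.resize(np.clip(i.astype(float)*1.7,0,255).astype(np.uint8),None,fx=2.4,fy=2.4,interpolation=cv2.INTER_CUBIC))
E
```

```text
t 13.35 tcp [511.4844 238.1605  72.9268] rot [-3.0296 -0.831  -0.0034] F [-0.2924  0.0373 -0.0602] w 34.16021972750421
```

View pics/z12.png

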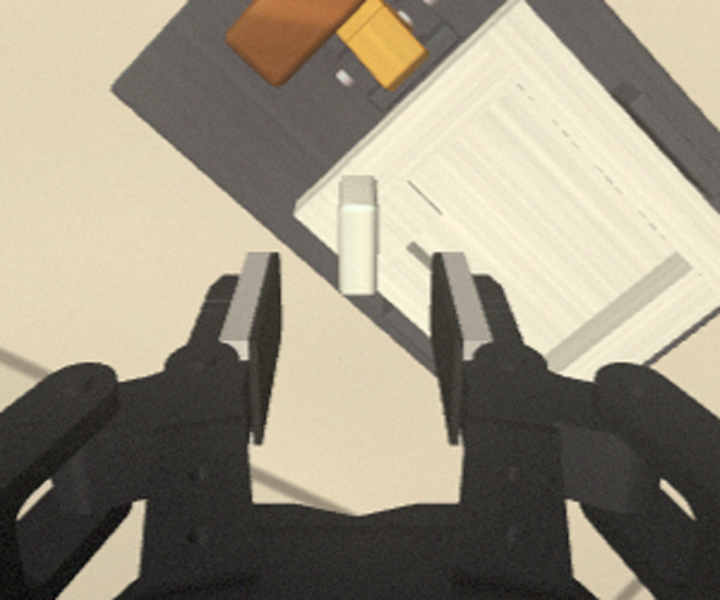

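Lug at (357,235) is centred between the pads (280/432). Descend.

Call:
{"api": "jog_arm", "payload": {
  "linear": [
    [0,0,0.015],
    [0,0,0.012],
    [0,0,0.006],
    [0,0,0],
    [0,0,0]
  ],
  "turn": [
    [0,0,0],
    [0,0,0],
    [0,0,0],
    [0,0,0],
    [0,0,0]
  ],
  "fingers": [40,40,40,40,40]
}}

```text
time_s: 13.85
tcp_pos: [511.0, 238.0, 38.2]
eef_rot: [3.029, 0.832, -0.0]
ft_force: [-0.1, -0.7, 0.4]
width: 34.3
```

```bash
python3 - <<'E'
from h import *
d=grab('wrist','w13');s=st();print(s['joint_positions'])
E
```

```text
t 13.9 tcp [511.2017 238.1163  38.5814] rot [3.0295 0.8316 0.0008] F [-0.1314 -0.1848 -0.2074] w 34.357428084749465
[ 0.3705  0.3086  1.5078 -0.0001  1.3247  1.4055]
```

View pics/w13.png

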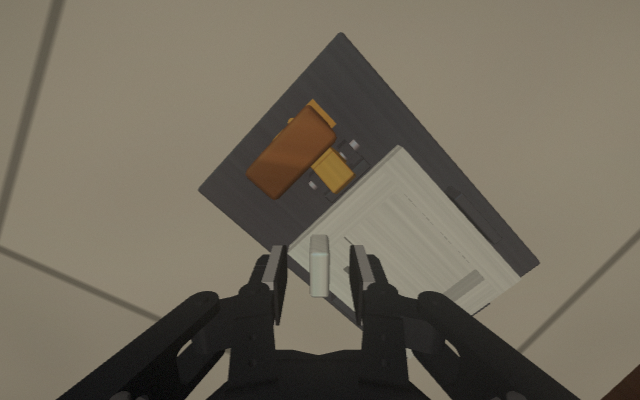

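Call:
{"api": "jog_arm", "payload": {
  "linear": [
    [0,0,0.003],
    [0,0,0],
    [0,0,0],
    [0,0,0],
    [0,0,0],
    [0,0,0],
    [0,0,0],
    [0,0,0]
  ],
  "turn": [
    [0,0,0],
    [0,0,0],
    [0,0,0],
    [0,0,0],
    [0,0,0],
    [0,0,0],
    [0,0,0],
    [0,0,0]
  ],
  "fingers": [40,40,25,15,0,0,0,0]
}}

```text
time_s: 14.7
tcp_pos: [511.1, 238.0, 35.6]
eef_rot: [3.029, 0.831, 0.001]
ft_force: [-1.5, -1.6, 4.2]
width: 8.9
```

```bash
python3 - <<'E'
from h import *
d=grab('wrist','w14');s=st();M=R.from_rotvec(s['eef_rot']).as_matrix();print(M.T@s['ft_force'],s['wrist_torque'])
E
```

```text
t 14.75 tcp [511.1203 237.982   35.5764] rot [3.0294 0.8315 0.0006] F [-0.9205 -1.9668  4.1123] w 8.631999104711994
[-1.7943  1.2225 -4.1125] [-0.282   0.1705 -0.0758]
```

View pics/w14.png

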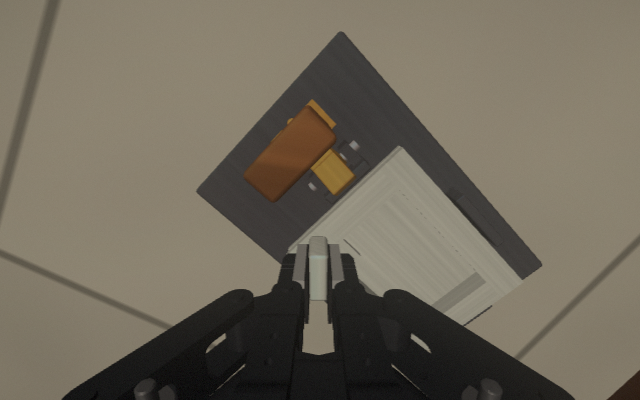

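Gripped the lug (8.8 mm opening), pads around (318,270), forces small. Begin the tilt about the far corner.

Call:
{"api": "jog_arm", "payload": {
  "linear": [
    [0,5e-05,-0.00083],
    [0,5e-05,-0.00083],
    [0,5e-05,-0.00083],
    [0,5e-05,-0.00083],
    [0,5e-05,-0.00083],
    [0,5e-05,-0.00083],
    [0,5e-05,-0.00083],
    [0,5e-05,-0.00083],
    [0,5e-05,-0.00083],
    [0,5e-05,-0.00083],
    [0,0,0],
    [0,0,0]
  ],
  "turn": [
    [0.007,0,0],
    [0.007,0,0],
    [0.007,0,0],
    [0.007,0,0],
    [0.007,0,0],
    [0.007,0,0],
    [0.007,0,0],
    [0.007,0,0],
    [0.007,0,0],
    [0.007,0,0],
    [0,0,0],
    [0,0,0]
  ],
  "fingers": [0,0,0,0,0,0,0,0,0,0,0,0]
}}

```text
time_s: 15.95
tcp_pos: [511.4, 237.3, 43.6]
eef_rot: [-2.964, -0.814, 0.029]
ft_force: [-0.4, -1.3, -0.4]
width: 8.7
```

```bash
python3 - <<'E'
from h import *
d=grab('wrist','w15');s=st();M=R.from_rotvec(s['eef_rot']).as_matrix();print(M.T@s['ft_force'],s['wrist_torque']);print(M)
E
```

```text
t 16.0 tcp [511.3757 237.2945  43.5946] rot [-2.9646 -0.8136  0.0285] F [-0.8737 -1.2549 -1.1494] w 8.751172458814327
[-1.3917  0.7117  1.1025] [-0.0889 -0.049  -0.0256]
[[ 0.8599  0.5092 -0.0356]
 [ 0.5104 -0.8578  0.0599]
 [-0.0001 -0.0697 -0.9976]]
```

View pics/w15.png

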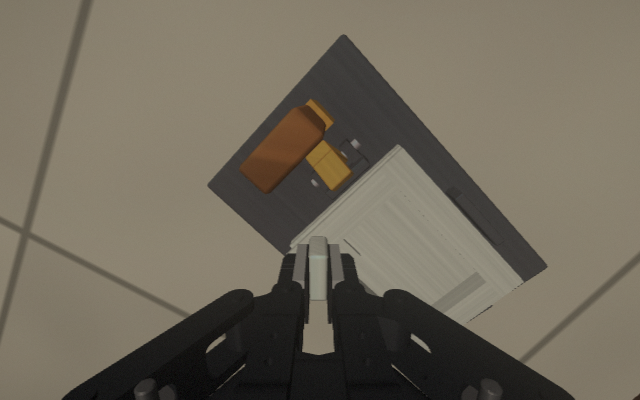

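Tilting properly: the lower flange now shows under the edge near (300,240), far corner down, forces about 1 N. Continue.

Call:
{"api": "jog_arm", "payload": {
  "linear": [
    [0,5e-05,-0.00083],
    [0,5e-05,-0.00083],
    [0,5e-05,-0.00083],
    [0,5e-05,-0.00083],
    [0,5e-05,-0.00083],
    [0,5e-05,-0.00083],
    [0,5e-05,-0.00083],
    [0,5e-05,-0.00083],
    [0,5e-05,-0.00083],
    [0,5e-05,-0.00083],
    [0,5e-05,-0.00083],
    [0,0,0]
  ],
  "turn": [
    [0.007,0,0],
    [0.007,0,0],
    [0.007,0,0],
    [0.007,0,0],
    [0.007,0,0],
    [0.007,0,0],
    [0.007,0,0],
    [0.007,0,0],
    [0.007,0,0],
    [0.007,0,0],
    [0.007,0,0],
    [0,0,0]
  ],
  "fingers": [0,0,0,0,0,0,0,0,0,0,0,0]
}}

```text
time_s: 17.2
tcp_pos: [512.2, 236.1, 52.7]
eef_rot: [-2.892, -0.793, 0.058]
ft_force: [-0.5, 0.3, -0.9]
width: 9.0
```

```bash
python3 - <<'E'
from h import *
d=grab('wrist','w16');s=st();M=R.from_rotvec(s['eef_rot']).as_matrix();print(M.T@s['ft_force'],s['wrist_torque']);print(M)
d=grab('scene','s16')
i=d['img'][160:260,350:470,::-1]; cv2.imwrite('pics/zs16.png',cv2.resize(np.clip(i.astype(float)*1.7,0,255).astype(np.uint8),None,fx=6,fy=6,interpolation=cv2.INTER_CUBIC))
E
```

```text
t 17.25 tcp [512.209  236.103   52.6932] rot [-2.8922 -0.7936  0.0582] F [-0.8006  0.748  -1.2611] w 8.731358940286716
[-0.3071 -0.8555  1.4016] [-0.012   0.1579 -0.018 ]
[[ 0.86    0.5049 -0.0746]
 [ 0.5103 -0.8507  0.1262]
 [ 0.0002 -0.1466 -0.9892]]
```

View pics/w16.png

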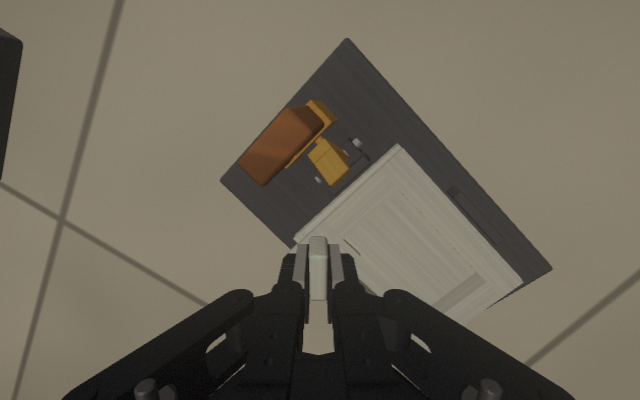

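View pics/zs16.png

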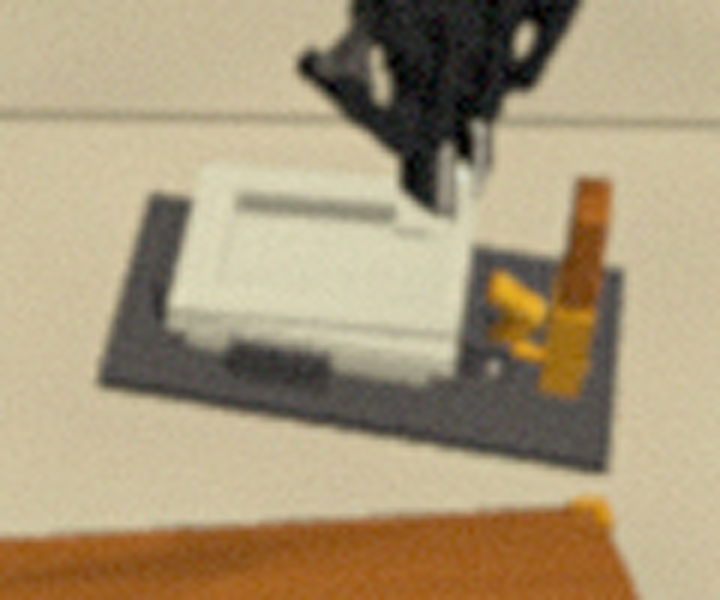

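Tilt is 0.147 rad (≈20 mm at the lug corner); in the scene zoom the gap under the front edge widens toward the lug side, the far corner (170,325) is still down. Now lift straight up, slowly.

Call:
{"api": "jog_arm", "payload": {
  "linear": [
    [0,-0.0002,-0.001],
    [0,-0.0003,-0.002],
    [0,-0.0003,-0.002],
    [0,-0.0003,-0.002],
    [0,-0.0003,-0.002],
    [0,-0.0003,-0.002],
    [0,-0.0003,-0.002],
    [0,-0.0003,-0.002],
    [0,-0.0003,-0.002],
    [0,-0.0003,-0.002],
    [0,-0.0003,-0.002],
    [0,-0.0003,-0.002]
  ],
  "turn": [
    [0,0,0],
    [0,0,0],
    [0,0,0],
    [0,0,0],
    [0,0,0],
    [0,0,0],
    [0,0,0],
    [0,0,0],
    [0,0,0],
    [0,0,0],
    [0,0,0],
    [0,0,0]
  ],
  "fingers": [0,0,0,0,0,0,0,0,0,0,0,0]
}}

```text
time_s: 18.5
tcp_pos: [512.1, 236.2, 76.0]
eef_rot: [-2.892, -0.794, 0.058]
ft_force: [0.2, -0.6, -0.8]
width: 8.7
```

```bash
python3 - <<'E'
from h import *
s=st()
d=grab('scene','s17')
i=d['img'][160:260,350:470,::-1]; cv2.imwrite('pics/zs17.png',cv2.resize(np.clip(i.astype(float)*1.7,0,255).astype(np.uint8),None,fx=5,fy=5,interpolation=cv2.INTER_CUBIC))
E
```

```text
t 18.5 tcp [512.0652 236.1548  75.9944] rot [-2.8924 -0.794   0.0584] F [ 0.1748 -0.6154 -0.7576] w 8.74269419571877
```

View pics/zs17.png

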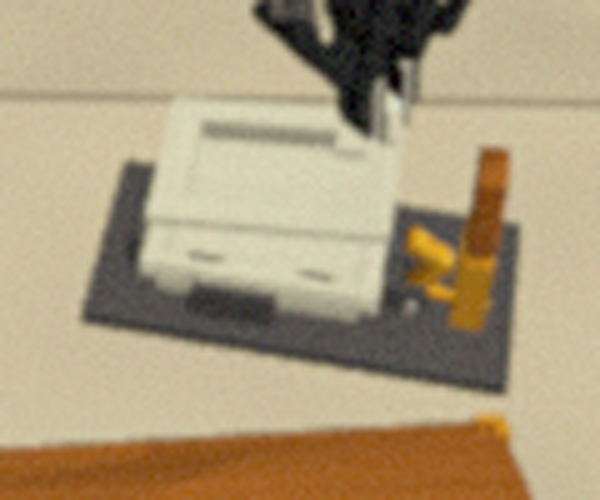

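The tray is free and the lower trays sit flat in the nest. Raise further and level.

Call:
{"api": "jog_arm", "payload": {
  "linear": [
    [0,-0.0012,-0.008],
    [0,-0.0023,-0.015],
    [0,-0.0023,-0.015],
    [0,-0.0015,-0.01],
    [0,0,0],
    [0,0,0],
    [0,0,0],
    [0,0,0],
    [0,0,0],
    [0,0,0]
  ],
  "turn": [
    [0,0,0],
    [0,0,0],
    [0,0,0],
    [0,0,0],
    [-0.037,0,0],
    [-0.037,0,0],
    [-0.037,0,0],
    [-0.036,0,0],
    [0,0,0],
    [0,0,0]
  ],
  "fingers": [0,0,0,0,0,0,0,0,0,0]
}}

```text
time_s: 19.55
tcp_pos: [512.0, 236.5, 125.0]
eef_rot: [-3.029, -0.832, -0.001]
ft_force: [0.2, 0.4, -1.8]
width: 8.9
```

```bash
python3 - <<'E'
from h import *
s=st();print(R.from_rotvec(s['eef_rot']).as_matrix(),s['joint_positions'])
E
```

```text
t 19.55 tcp [512.0438 236.5358 125.0002] rot [-3.0286 -0.8318 -0.0008] F [ 0.2183  0.3699 -1.7536] w 8.899288285838054
[[ 0.8597  0.5108  0.0003]
 [ 0.5108 -0.8597  0.0009]
 [ 0.0007 -0.0007 -1.    ]] [0.3669 0.2186 1.4321 0.0008 1.4902 1.4015]
```

Call:
{"api": "jog_arm", "payload": {
  "linear": [
    [-0.0088,0.0136,0],
    [-0.0176,0.0271,0],
    [-0.022,0.0339,0],
    [-0.022,0.0339,0],
    [-0.022,0.0339,0],
    [-0.022,0.0339,0],
    [-0.022,0.0339,0],
    [-0.022,0.0339,0],
    [-0.022,0.0339,0],
    [-0.0176,0.0271,0],
    [-0.0132,0.0203,0],
    [-0.0088,0.0136,0]
  ],
  "turn": [
    [0,0,0],
    [0,0,0],
    [0,0,0],
    [0,0,0],
    [0,0,0],
    [0,0,0],
    [0,0,0],
    [0,0,0],
    [0,0,0],
    [0,0,0],
    [0,0,0],
    [0,0,0]
  ],
  "fingers": [0,0,0,0,0,0,0,0,0,0,0,0]
}}

```text
time_s: 20.75
tcp_pos: [495.0, -170.0, 124.5]
eef_rot: [-3.031, -0.828, 0.0]
ft_force: [-0.1, 0.6, -1.1]
width: 8.7
```

Call:
{"api": "jog_arm", "payload": {
  "linear": [
    [0,0,0],
    [0,0,0],
    [0,0,0],
    [0,0,0],
    [0,0,0],
    [0,0,0]
  ],
  "turn": [
    [0,0,0],
    [0,0,0],
    [0,0,0],
    [0,0,0],
    [0,0,0],
    [0,0,0]
  ],
  "fingers": [0,0,0,0,0,0]
}}

```text
time_s: 21.35
tcp_pos: [496.0, -167.0, 124.4]
eef_rot: [3.029, 0.833, 0.0]
ft_force: [-0.4, -0.4, -1.9]
width: 8.8
```

```bash
python3 - <<'E'
from h import *
s=st();print(R.from_rotvec(s['eef_rot']).as_matrix())
for n in ('scene','top','wrist'): grab(n,n[0]+'20')
d=load('s20');i=d['img'][120:270,160:400,::-1]; cv2.imwrite('pics/zs20.png',cv2.resize(np.clip(i.astype(float)*1.7,0,255).astype(np.uint8),None,fx=3.3,fy=3.3,interpolation=cv2.INTER_CUBIC))
d=load('t20');i=d['img'][150:290,190:430,::-1]; cv2.imwrite('pics/zt20.png',cv2.resize(np.clip(i.astype(float)*1.7,0,255).astype(np.uint8),None,fx=3.3,fy=3.3,interpolation=cv2.INTER_CUBIC))
E
```

```text
t 21.35 tcp [ 495.9714 -167.0225  124.4411] rot [3.0291 0.8328 0.0001] F [-0.3895 -0.4374 -1.8973] w 8.771296323720538
[[ 0.8594  0.5112  0.0001]
 [ 0.5112 -0.8594 -0.0001]
 [ 0.      0.0001 -1.    ]]
```

View pics/zs20.png

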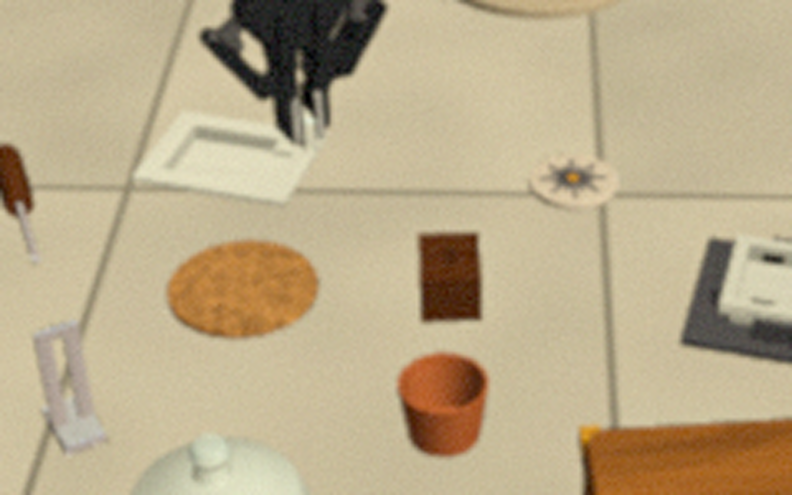

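View pics/zt20.png

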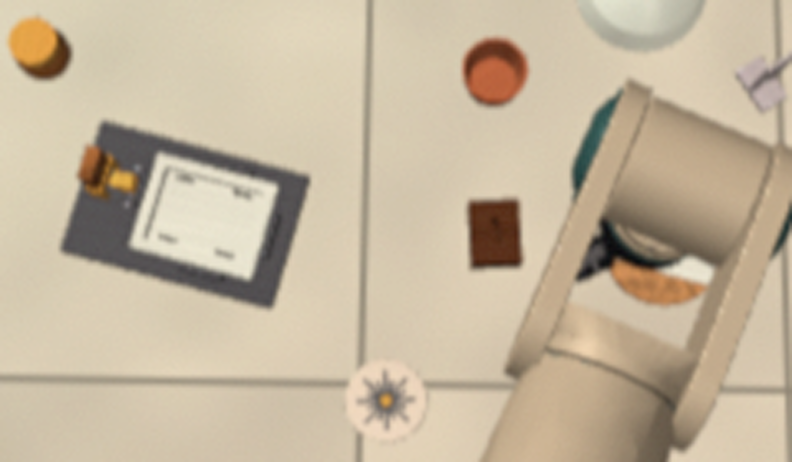

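View pics/w20.png

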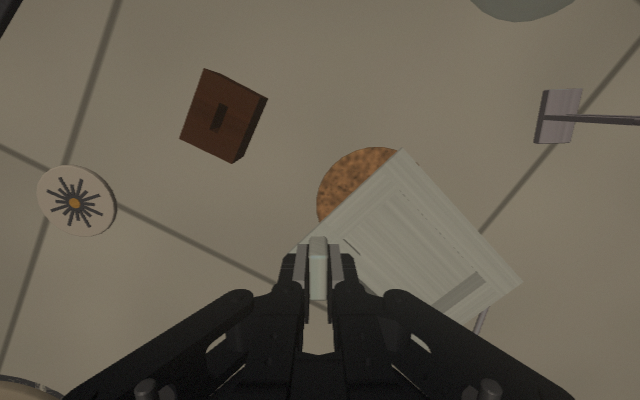

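```bash
python3 - <<'E'
from h import *
w,s=load('w20'),load('s20')
f=lambda p:(s,160+p[0]/3.3-.5,120+p[1]/3.3-.5)
a,e1=tri((w,402,149),f((285,202)));b,e2=tri((w,523,284),f((135,180)))
print(a,e1,b,e2)
for z in(118,120,122):
  c=[onz(s,*f(p)[1:],z) for p in ((285,202),(135,180),(183,112))];print(z,c,'mid',(c[0]+c[2])/2)
  print([onz(w,*p,z) for p in((402,149),(523,284))])
y=np.radians(-14.3);Rz=np.array([[np.cos(y),-np.sin(y)],[np.sin(y),np.cos(y)]])
print('ctr from +x+y',a[:2]-Rz@[43,55],'from far',b[:2]-Rz@[43,-55])
st()
E
```

```text
[ 568.4292 -171.5743  121.5711] [np.float64(0.4801174255726347), np.float64(0.48011742557267706)] [ 541.4542 -276.998   120.4165] [np.float64(1.7810717293241705), np.float64(1.781071729323895)]
118 [array([ 563.686 , -171.9253,  118.    ]), array([ 540.3855, -276.339 ,  118.    ]), array([ 454.4764, -257.9571,  118.    ])] mid [ 509.0812 -214.9412  118.    ]
[array([ 568.4973, -173.2183,  118.    ]), array([ 540.2742, -281.975 ,  118.    ])]
120 [array([ 566.4708, -171.4537,  120.    ]), array([ 543.2413, -275.5489,  120.    ]), array([ 457.5944, -257.223 ,  120.    ])] mid [ 512.0326 -214.3383  120.    ]
[array([ 568.4462, -172.5794,  120.    ]), array([ 540.602, -279.876,  120.   ])]
122 [array([ 569.2555, -170.9821,  122.    ]), array([ 546.0972, -274.7587,  122.    ]), array([ 460.7124, -256.4889,  122.    ])] mid [ 514.984  -213.7355  122.    ]
[array([ 568.395 , -171.9405,  122.    ]), array([ 540.9297, -277.777 ,  122.    ])]
ctr from +x+y [ 513.1766 -214.2492] from far [ 513.3715 -213.0812]
t 21.5 tcp [ 495.9096 -167.3164  124.4157] rot [3.0293 0.832  0.    ] F [-0.0327  0.463  -2.1843] w 8.674176804662366
```

Call:
{"api": "jog_arm", "payload": {
  "linear": [
    [0,0.001,0],
    [0,0.001,0],
    [0,0,0],
    [0,0,0],
    [0,0,0],
    [0,0,0],
    [0,0,0],
    [0,0,0]
  ],
  "turn": [
    [0,0,0],
    [0,0,0],
    [0,0,0],
    [0,0,0],
    [0,0,0],
    [0,0,0],
    [0,0,0],
    [0,0,0]
  ],
  "fingers": [0,0,0,0,0,0,0,0]
}}

```text
time_s: 22.3
tcp_pos: [496.9, -169.2, 124.4]
eef_rot: [3.029, 0.832, -0.0]
ft_force: [0.7, -0.1, -0.3]
width: 8.7
```

```bash
python3 - <<'E'
from h import *
s=st();print(np.abs(s['dq']).max())
d=grab('scene','s21');i=d['img'][150:250,380:470,::-1];cv2.imwrite('pics/zs21.png',cv2.resize(np.clip(i.astype(float)*1.7,0,255).astype(np.uint8),None,fx=6,fy=6,interpolation=cv2.INTER_CUBIC))
E
```

```text
t 22.3 tcp [ 496.8804 -169.1815  124.3861] rot [ 3.0295  0.8316 -0.0001] F [ 0.7382 -0.0552 -0.2899] w 8.681241883732772
0.001022735471203169
```

View pics/zs21.png

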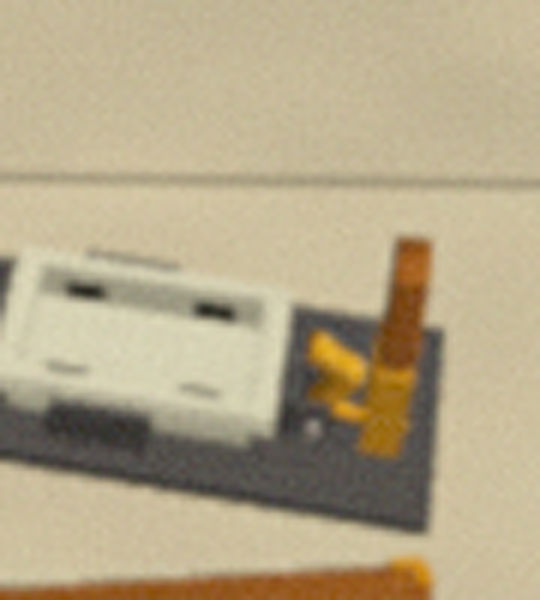

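The blade is home in the latch (405,300), the keeper is up, and the lower trays sit in the nest. The arm is still.

```bash
python3 -c "
from h import *
print(ctrl.sign_off())"
```

```text
the job is handed in; nothing more can be done
None
```

The task is done and handed in at 22.3 s; the sign-off gave no verdict.

- **Blade:** I took it from its stand and pushed it down the latch slot until the handle stopped on the mouth, at 52 mm tool height with the push force rising to 18 N. It stayed upright after release, and the keeper is swung up, with its nose clear of the trays in the pictures.
- **Tray:** I gripped it by the lug and tilted it 0.147 rad about the far corner, which is about 20 mm at the lug corner. The far corner still looked down at that point. I then lifted it straight up, slowly, with wrist forces of about 2 N or less in the readings I took, and the lower trays stayed flat in the nest.
- **Final pose:** The tray is held over the pad and the arm is still (joint speeds about 0.001 rad/s). The tool axis is vertical within 0.001 rad, and the two corners I measured agree in height within about 1 mm. The underside is about 100 mm above the pad.

**Checks that disagreed:**
- Before a last 2 mm nudge, the tray's centre measured about 2–3 mm off the pad centre. I did not re-measure it afterwards.
- The two-view fit at the far tray corner left a residual of 1.8 mm.
- Height readings of the lug top ranged from 50 to 56 mm, against 55 mm worked out from the given dimensions.
- The latch stood about 10 mm off the stack's middle along x, though the description puts the keeper at the middle of that edge. I used the measured position.

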